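# Lock the bayonet filler cap onto a pump head

### The arm

A 6-joint arm with a two-finger parallel gripper is mounted at the origin on the work surface. World frame = base frame: x ahead of the robot, y to its left, z up, the work surface at z = 0. Lengths are in m, angles in rad, forces in N, time in s.
With the tool pointing down it reaches from about 0.35 to 0.975 m from the base axis. Payload 4.9 kg.
Tool frame: the origin (TCP) lies at the centre of the arm's flange, where the gripper is bolted on; the fingertips stand 173 mm ahead of it and the grasp point (between the pads) lies 155 mm ahead of it (ctrl.finger_overhang is the distance from the TCP to the fingertips, in m); z points along the fingers, y is the direction in which the jaws open and shut (so a half turn about z gives the same grasp; the last joint's range is limited). The gripper opens to 85 mm and grips with 20 to 120 N. Pads are 22 mm wide; open, the fingers measure 114 mm over their backs; the gripper's body (76 mm by 85 mm) begins 54 mm behind the grasp point. The pads swing forward as they close: fully open they stand 13 mm farther back than shut.
Start: joints at [1.015, 0.053, 1.613, -0, 1.476, -0.119], TCP at [0.264, 0.566, 0.405] pointing down, gripper open.
Joint ranges: [-3.01, 3.01], [-1.01, 2.22], [0.06, 2.58], [-1.02, 4.17], [0.09, 2.62], [-3.14, 3.14]. Speed limits (rad/s): [2.57, 2.57, 3.14, 3.14, 3.14, 3.14].

### API

Orientations are given as a rotation vector (axis times angle).
In Python, from station import ctrl, eyes, spotter gives the robot as it stands.
- The arm moves only by the shell command python3 -m crank 'ROWS' [FORCE]. ROWS is JSON, a list of rows, each a list of 7 numbers: the turn, a rotation vector about the tool's x, y, z in rad, then the shift along the tool's x, y, z in mm, then the closure, from -1 (fully open) to 1 (shut). A call has 1 to 8 rows; each row shifts and turns the pose as measured when the row begins, along the tool's axes as they then stand; what a row does not reach is not made up. A row lasts 1/12 s, in which the tool goes at most 41.7 mm and 7.16 degrees, less where a joint would pass 70% of its speed; a pose out of reach is approached as far as the arm can. A call is refused whole if a number of a shift passes 41.7 or a number of a turn 0.125, either way. A call with a gripper value outside its range is refused whole. The fingers move at their own pace and stop on an object; FORCE is the grip in N (left out, the last holds). Time passes only in rows, so rows that do not move let the fingers close. It gives the time, the measured TCP pose, the force and the opening at its end, in the units of the state.
- ctrl.get_obs(): the state, without advancing time (a new reading comes with each control period).
- eyes.get_image(name): name is "scene" or "top" or "wrist"; returns a dict with "image" (400x640x3 uint8, red, green, blue), "vertical_fov" (degrees; the focal length in pixels is half the picture's height over the tangent of half this angle, whatever the lens; pixels are square), "cx", "cy" (the principal point, pixels), "rvec" (rotation vector, rad) and "tvec" (3), from world to camera coordinates, as OpenCV has them; the wrist camera has in their place "mount" (4x4, takes a point from camera to tool coordinates, whose origin is the TCP and whose axes are the flange's). Camera axes: x right, y down, z forward; pixel columns grow to the right and rows downward; lengths in m; the calibration is good to about 2 mm. A picture is of the moment at which its call begins: read the wrist's pose just before it. There is no depth.
- ctrl.finish_job(): hands the job in, once; it reports no verdict.
Trained networks look in a picture, given as the dict that the camera call returned (one of the last four; its "shot" number tells which), for a name from the list of things; names that differ only in an ending like _2 or _b are one class to them, and where a whole thing is asked for, a point or a joint stands for the part that bears it (a point fixed in the world has none). Each returns a list of dicts, best first, with "confidence" (0 to 1); they miss things now and then, are a little off and sometimes report something else, mostly with a low value. They report only what shows in the picture. A call takes as long as a camera call. They do not tell look-alikes from the thing itself.
- spotter.look_for(query, picture): "centre" ([x, y, z] in m, in world coordinates, good to about 4 mm: the middle of the surface that is visible of it).
- spotter.outline_of(query, picture): "region" (400x640 bool, what is visible of it).
- spotter.mark_of(query, picture): "centre" ([x, y, z] in m, in world coordinates, good to about 4 mm: a listed point, or the origin of a listed thing).
The state is a dict: "t": time; "q": joint angles; "dq": joint speeds; "effort": joint torques, N m; "tool_pos": TCP position; "tool_rot": TCP orientation; "contact_force": force on the tool from outside, world axes, zero at the start; "wrist_torque": the same for the moment, N m; "opening": finger opening in m.
Only numpy, scipy, OpenCV 4.12 (cv2) and the standard library are available. Lean on these libraries where they do the work, as an engineer would, in place of code of your own. Each camera call takes 0.05 s, during which the arm holds its last target.

### The job

Pick up the handled filler cap that has two pins, set it down into the lugged port on top of the pump with its pins in the two gaps, and twist it clockwise (seen from above) until it is cammed down tight near its stop. Let go of it, and leave the bigger three-pinned cap where it lies.

Things in the scene. Friction and masses are not known exactly. Their poses are not given: they have to be found in the camera images.
- cap_bar (a point): Right cap, aluminium, 72 mm tall, 0.2 kg, upright on counter: foot 58 mm across, 16 high; neck 36 across; on top an upright grip bar 70 long (x), 14 thick (y), 34 high. Two opposite pins, 10 thick, stick out of the foot along +x and -x (in line with the bar) to 44 mm from the axis, 7 mm above the underside. Point: middle of the grip bar, on the axis, 55 mm above the underside; z up.
- port (a point): Centre of the top rim of the port on the fixed aluminium pump head, 191 mm above the counter; z up. Dark collar of 98 mm bore, rim flared to 114. Two lugs reach in to 35 mm from the axis, leaving two gaps of 58 deg centred on +x and -x. The cap goes in with its bar along x (either way round, within 20 deg) and stands on a spring plate 26 mm below the rim: bar middle then 29 mm above the rim.
- seat (a joint): Black spring plate at the port's bottom: m pushed down, 0 to 0.008; moves from 2.6 N, then 0.8 N per mm. Cap just standing: 0; locked: 0.003. Cap turned clockwise from above: pins meet the lugs' sloping undersides after some 40 deg, are drawn down 3 mm by 65 deg (bar middle 26 mm above the rim), then level to a hard stop at 80; turn about 70. Stays when released; blocked anticlockwise.
- big_cap_bar (a point): Wrong cap, too big for the port: same metal, grip bar, neck and height, but a foot 80 mm across and three pins reaching 57 mm from the axis. Point: middle of its grip bar, 55 mm above the counter. Leave it alone. The two caps may stand in either of two places on the counter's right (-y) side, nearer or farther.
Things that resemble listed ones, but are neither listed nor needed, are in the scene too. What is shaped like the part that bears cap_bar but blue or red is not meant.

How it is judged:
By the outcome, as a careful person would: the job done as asked, in the order asked, and still so for the second after the job is handed in, with the robot touching nothing.
It also fails if it takes over 42 s, if anything falls off the work surface, if the arm or the gripper's body presses on something with over 40 N, if the wrist force passes 120 N, or if a joint passes its speed limit or range.

## Working session

There is one attempt and no reset: what is moved stays moved. The work goes in short steps, Python scripts to look and compute and a shell command to move; the robot and the scene stay as the last step left them, time stands still between calls to the robot, and variables do not carry over. Pictures are saved under pics/ and viewed, and the job is handed in when it is done.

```bash
ls; mkdir -p pics
python3 - <<'E'
from station import ctrl, eyes, spotter
import cv2
o=ctrl.get_obs(); print(o)
for n in ("scene","top"):
    p=eyes.get_image(n); cv2.imwrite(f"pics/{n}0.png",p["image"][:,:,::-1])
    print(n,p["vertical_fov"],p["cx"],p["cy"],p["rvec"],p["tvec"])
    for q in ("cap_bar","big_cap_bar","port"):
        for r in spotter.mark_of(q,p): print(q,r)
E
```

```text
pics
{'t': 0.0, 'q': array([ 1.01499401e+00,  5.33716193e-02,  1.61425733e+00, -2.51797025e-05,
        1.47600095e+00, -1.19010855e-01]), 'dq': array([-8.12442923e-04, -1.35536670e-04, -2.13456403e-03, -4.64634081e-05,
       -1.32836824e-03, -9.91249150e-04]), 'effort': array([ 8.88747709e-04, -3.93702221e+01, -3.70167804e+01, -1.44067344e-04,
        7.30779153e-03,  1.71789143e-06]), 'tool_pos': array([0.26426799, 0.56609717, 0.40347541]), 'tool_rot': array([-6.80524205e-01, -3.06633227e+00,  3.03207544e-03]), 'contact_force': array([-0.57286488,  0.43065658,  0.10864233]), 'wrist_torque': array([-0.03004326,  0.04448872,  0.01077527]), 'opening': 0.08544175544263455}
scene 54.75150247654358 319.93494633277527 195.32807112066507 [ 1.75351635  1.48326597 -0.74526239] [-0.02787137 -0.16274112  1.29935512]
cap_bar {'centre': [0.4468, -0.2782, 0.0558], 'confidence': 0.85}
cap_bar {'centre': [0.2562, -0.3471, 0.0503], 'confidence': 0.81}
cap_bar {'centre': [0.5611, -0.3116, 0.0588], 'confidence': 0.78}
cap_bar {'centre': [0.3409, -0.2211, 0.0548], 'confidence': 0.63}
big_cap_bar {'centre': [0.6221, -0.1753, 0.0558], 'confidence': 0.64}
port {'centre': [0.5551, 0.2132, 0.1899], 'confidence': 0.82}
top 52.10998066136337 325.88292288698375 206.2405123396666 [ 2.19617534 -2.20278431  0.08077689] [-0.04800812  0.44748917  1.22864861]
cap_bar {'centre': [0.3404, -0.2208, 0.0567], 'confidence': 0.77}
cap_bar {'centre': [0.2613, -0.3477, 0.054], 'confidence': 0.65}
cap_bar {'centre': [0.4509, -0.2829, 0.0573], 'confidence': 0.55}
cap_bar {'centre': [0.5608, -0.3144, 0.0579], 'confidence': 0.53}
big_cap_bar {'centre': [0.6244, -0.1825, 0.0519], 'confidence': 0.64}
port {'centre': [0.5533, 0.2138, 0.1936], 'confidence': 0.72}
```

View pics/scene0.png

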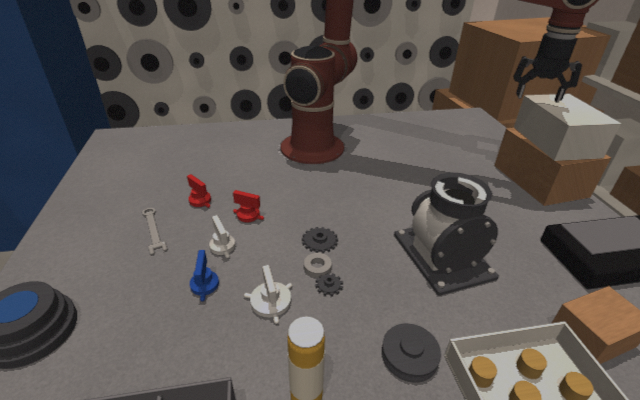

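View pics/top0.png

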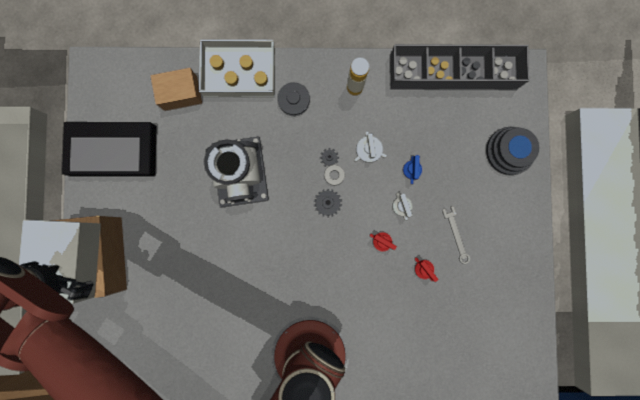

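The candidates in the scene picture are red caps at (199,190) and (248,205), blue at (204,280), small white/aluminium at (222,235), and big white with three pins at (270,292). By the description I choose the small aluminium cap at (222,235), which is (402,206) in top. Next, close crops of it and of the port.

```bash
cat > h.py <<'E'
import numpy as np, cv2
from scipy.spatial.transform import Rotation as R
def cam(p):
    f=200/np.tan(np.radians(p["vertical_fov"])/2)
    K=np.array([[f,0,p["cx"]],[0,f,p["cy"]],[0,0,1]])
    if "rvec" in p and p["rvec"] is not None:
        Rm=cv2.Rodrigues(np.array(p["rvec"],float))[0]; t=np.array(p["tvec"],float)
    else:
        o=p["obs"]; Tw=np.eye(4); Tw[:3,:3]=R.from_rotvec(o["tool_rot"]).as_matrix(); Tw[:3,3]=o["tool_pos"]
        M=np.linalg.inv(Tw@np.array(p["mount"])); Rm=M[:3,:3]; t=M[:3,3]
    return K,Rm,t
def pix2z(p,uv,z):
    K,Rm,t=cam(p); d=Rm.T@np.linalg.inv(K)@np.array([uv[0],uv[1],1.]); c=-Rm.T@t
    return c+d*(z-c[2])/d[2]
def proj(p,X):
    K,Rm,t=cam(p); x=(K@(Rm@np.array(X,float).reshape(-1,3).T+t[:,None])); return (x[:2]/x[2]).T
def zplane(p,c,z,half,S):
    "rectified view of plane z: image right=+x, up=+y"
    w=np.array([[c[0]-half,c[1]+half,z],[c[0]+half,c[1]+half,z],[c[0]+half,c[1]-half,z],[c[0]-half,c[1]-half,z]])
    H=cv2.getPerspectiveTransform(proj(p,w).astype(np.float32),np.float32([[0,0],[S,0],[S,S],[0,S]]))
    return cv2.warpPerspective(p["image"],H,(S,S),flags=cv2.INTER_CUBIC)[:,:,::-1]
E
python3 - <<'E'
from station import eyes
from h import *
a=eyes.get_image("top"); b=eyes.get_image("scene")
v=np.hstack([zplane(a,(.449,-.28),.072,.07,390),zplane(b,(.449,-.28),.072,.07,390)])
w=np.hstack([zplane(a,(.554,.2135),.191,.08,390),zplane(b,(.554,.2135),.191,.08,390)])
cv2.imwrite("pics/c1.png",v);cv2.imwrite("pics/c2.png",w)
E
```

```text
(no output)
```

View pics/c1.png

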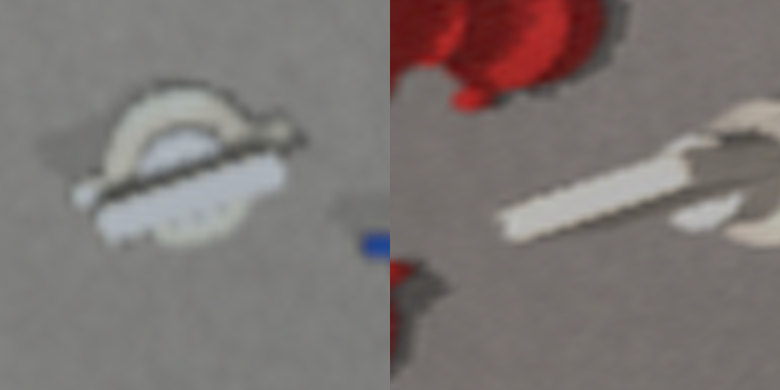

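View pics/c2.png

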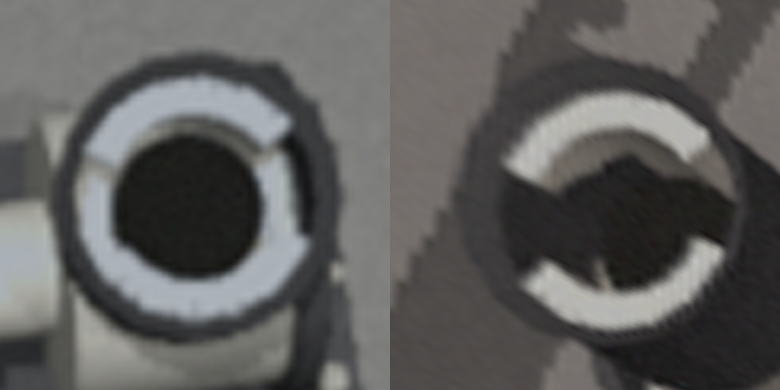

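The crop shows a small bare-metal cap with two pins in line with its bar, so it is the right one: bar centre about (0.450,-0.281), bar at about +18°. The port crop shows gaps at about +9°. Both are consistent with the stated heights and sizes. I'll start moving toward the cap.

```bash
python3 -m crank '[[0,0,0,-24,-31,0,-1],[0,0,0,-24,-31,0,-1],[0,0,0,-24,-31,0,-1],[0,0,0,-24,-31,0,-1],[0,0,0,-24,-31,0,-1],[0,0,0,-24,-31,0,-1],[0,0,0,-24,-31,0,-1],[0,0,0,-24,-31,0,-1]]'
python3 -m crank '[[0,0,0,-24,-31,0,-1],[0,0,0,-24,-31,0,-1],[0,0,0,-24,-31,0,-1],[0,0,0,-24,-31,0,-1],[0,0,0,-24,-31,0,-1],[0,0,0,-24,-31,0,-1],[0,0,0,-24,-31,0,-1],[0,0,0,-24,-31,0,-1]]'
cat >> h.py <<'E'
def goto(o,x,y,z,yang=None):
    "shift (mm, tool axes) and turn about tool z (rad) to reach pose; yang=deg dir. of tool y"
    Rm=R.from_rotvec(o["tool_rot"]).as_matrix()
    d=Rm.T@(np.array([x,y,z])-o["tool_pos"])*1000
    cur=np.degrees(np.arctan2(Rm[1,1],Rm[0,1]))
    print("pos",np.round(o["tool_pos"],4),"yang",round(cur,2),"tilt",np.round(Rm[:2,2],4),"shift",np.round(d,1),"t",round(o["t"],2),"q",np.round(o["q"],2))
    if yang is not None:
        # target orientation: z down, y at yang
        a=np.radians(yang); Y=np.array([np.cos(a),np.sin(a),0]);Z=np.array([0,0,-1.]);T=np.c_[np.cross(Y,Z),Y,Z]
        print("turn",np.round(R.from_matrix(Rm.T@T).as_rotvec(),4))
E
python3 - <<'E'
from station import ctrl
from h import *
goto(ctrl.get_obs(),.4505,-.2815,.36,108)
E
```

```text
t: 1.17
tool_pos: [0.3341, 0.2549, 0.4025]
tool_rot: [0.66, 3.071, 0.0]
contact_force: [0.6, -0.2, 0.4]
opening: 0.0856
t: 1.83
tool_pos: [0.4055, -0.0648, 0.406]
tool_rot: [0.652, 3.059, 0.005]
contact_force: [0.6, 0.7, 0.4]
opening: 0.0855
pos [ 0.4055 -0.0648  0.406 ] yang 65.92 tilt [0.0141 0.0001] shift [-128.9 -179.7   46.6] t 1.83 q [-0.34 -0.51  2.08  0.    1.55 -1.49]
turn [ 0.0009  0.0144 -0.7344]
```

```bash
python3 -m crank '[[0,0,0,-21,-30,7,-1],[0,0,0,-21,-30,7,-1],[0,0,0,-21,-30,7,-1],[0,0,0,-21,-30,7,-1],[0,0,0,-21,-30,7,-1],[0,0,0,-21,-30,7,-1]]'
python3 -m crank '[[0,0,-0.12,0,0,0,-1],[0,0,-0.12,0,0,0,-1],[0,0,-0.12,0,0,0,-1],[0,0,-0.12,0,0,0,-1],[0,0,-0.12,0,0,0,-1],[0,0.014,-0.12,0,0,0,-1],[0,0,0,0,0,0,-1]]'
python3 - <<'E'
from station import ctrl,eyes,spotter
from h import *
o=ctrl.get_obs(); goto(o,.4505,-.2815,.36,108)
p=eyes.get_image("wrist"); p["obs"]=o
print(spotter.mark_of("cap_bar",p))
cv2.imwrite("pics/w1.png",p["image"][:,:,::-1]); cv2.imwrite("pics/w1z.png",zplane(p,(.45,-.281),.072,.07,560))
E
```

```text
t: 2.33
tool_pos: [0.4467, -0.2942, 0.3683]
tool_rot: [0.658, 3.046, 0.001]
contact_force: [0.5, 0.1, 0.8]
opening: 0.0856
t: 2.92
tool_pos: [0.4461, -0.3037, 0.3645]
tool_rot: [-0.494, 3.098, -0.012]
contact_force: [0.9, -1.0, 0.2]
opening: 0.0855
pos [ 0.4461 -0.3037  0.3645] yang 108.11 tilt [ 0.0057 -0.0066] shift [-11.1  19.8   4.4] t 2.92 q [-0.74 -0.13  1.85 -0.    1.4  -2.62]
turn [-0.0081  0.0033  0.0018]
[{'centre': [0.4465, -0.2788, 0.0582], 'confidence': 0.96}, {'centre': [0.5656, -0.3151, 0.0513], 'confidence': 0.77}, {'centre': [0.3379, -0.2241, 0.0533], 'confidence': 0.67}]
```

View pics/w1.png

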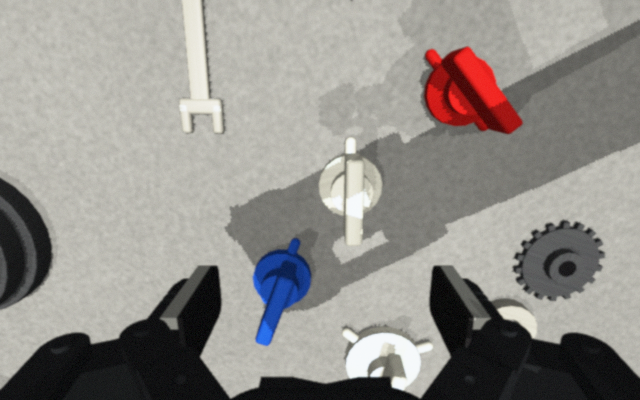

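View pics/w1z.png

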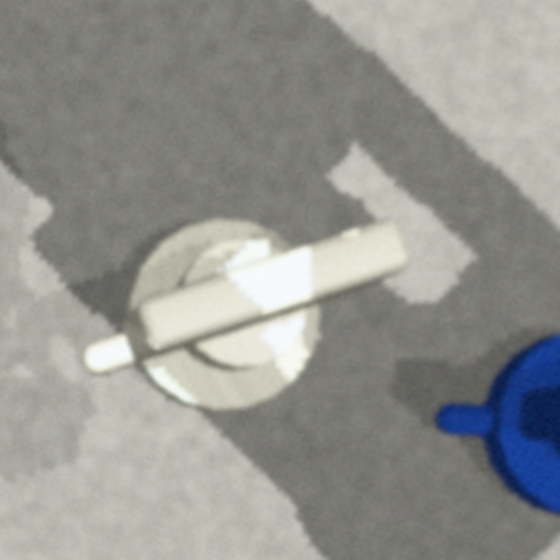

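The wrist view shows the chosen two-pin cap at (352,190), with blue at (280,280), red at (470,90) and the three-pin cap at (385,360). Rectified, the bar centre is (0.449,-0.2815) at about 17°, which agrees with the first measurement.

```bash
python3 -m crank '[[-0.008,0.003,0.015,-10,20,0,-1],[0,0,0,0,0,0,-1],[0,0,0,0,0,25,-1],[0,0,0,0,0,25,-1],[0,0,0,0,0,25,-1],[0,0,0,0,0,0,-1],[0,0,0,0,0,0,-1]]'
python3 - <<'E'
from station import ctrl,eyes,spotter
from h import *
o=ctrl.get_obs(); goto(o,.449,-.2815,.215,107)
p=eyes.get_image("wrist"); p["obs"]=o
print(spotter.mark_of("cap_bar",p)[:1])
cv2.imwrite("pics/w2.png",p["image"][:,:,::-1]); cv2.imwrite("pics/w2z.png",zplane(p,(.449,-.2815),.072,.06,560))
E
```

```text
t: 3.6
tool_pos: [0.4509, -0.2821, 0.2913]
tool_rot: [-0.438, 3.103, -0.011]
contact_force: [0.0, -0.7, -0.1]
opening: 0.0854
pos [ 0.4509 -0.2821  0.2913] yang 106.05 tilt [ 0.009 -0.006] shift [ 2.2  1.7 76.3] t 3.6 q [-0.7  -0.07  1.93  0.    1.27 -2.55]
turn [-0.0083  0.0069 -0.0165]
[{'centre': [0.4498, -0.2809, 0.0594], 'confidence': 0.91}]
```

View pics/w2.png

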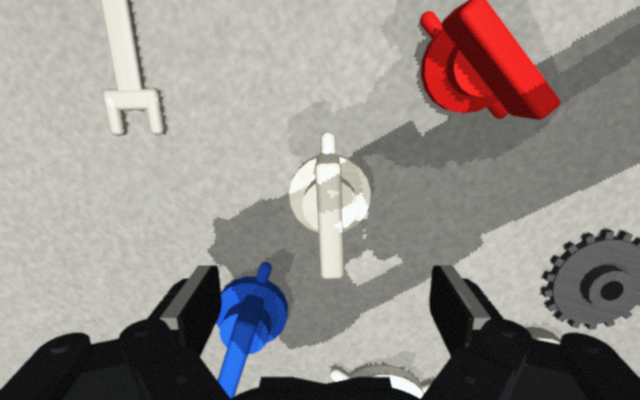

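View pics/w2z.png

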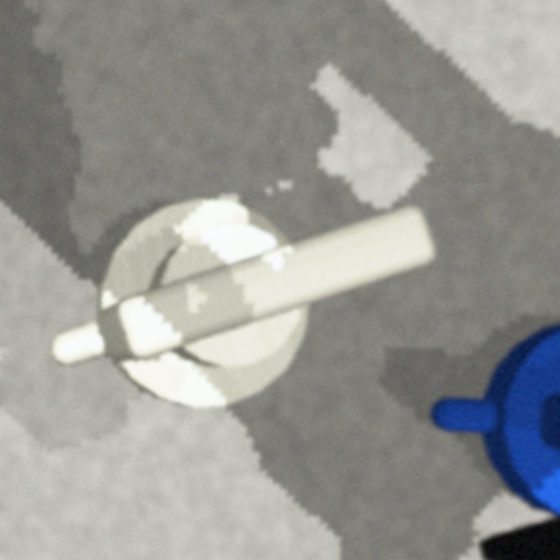

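The bar top is centred at (0.4485,-0.2818), angle 17.5°, about 2 mm from the tool axis. I'll trim, descend and close.

```bash
python3 -m crank '[[-0.008,0.007,-0.025,2.5,1.5,0,-1],[0,0,0,0,0,20,-1],[0,0,0,0,0,20,-1],[0,0,0,0,0,20,-1],[0,0,0,0,0,0,-1],[0,0,0,0,0,0,-1]]'
python3 - <<'E'
from station import ctrl
from h import *
o=ctrl.get_obs(); goto(o,.4485,-.2818,.215,107.5);print(o["contact_force"])
E
```

```text
t: 4.2
tool_pos: [0.4523, -0.2856, 0.2439]
tool_rot: [-0.473, 3.091, -0.027]
contact_force: [-0.5, -0.1, 0.5]
opening: 0.0855
pos [ 0.4523 -0.2856  0.2439] yang 107.39 tilt [ 0.0173 -0.0151] shift [ 2.9  5.3 28.7] t 4.2 q [-0.7  -0.01  1.96 -0.    1.17 -2.58]
turn [-0.0196  0.012  -0.0018]
[-0.48019558 -0.08719447  0.51432179]
```

```bash
python3 -m crank '[[-0.02,0.012,0,3,5,0,-1],[0,0,0,0,0,0,-1],[-0.006,0.005,0,0,1,9,-1],[-0.006,0.005,0,0,1,9,-1],[-0.006,0.005,0,0,1,9,-1],[0,0,0,0,0,0,-1],[0,0,0,0,0,0,-1]]'
python3 - <<'E'
from station import ctrl
from h import *
o=ctrl.get_obs(); goto(o,.4485,-.2818,.215,107.5);print(o["contact_force"])
E
```

```text
t: 4.78
tool_pos: [0.4485, -0.2798, 0.2218]
tool_rot: [0.472, -3.092, -0.017]
contact_force: [-0.0, 0.4, 0.0]
opening: 0.0856
pos [ 0.4485 -0.2798  0.2218] yang 107.37 tilt [-0.015   0.0085] shift [ 0.5 -2.   6.8] t 4.78 q [-0.7   0.02  1.97 -0.    1.17 -2.57]
turn [ 0.0126 -0.0117 -0.0023]
[-0.01432956  0.38099647  0.0217067 ]
```

```bash
python3 -m crank '[[0.012,-0.011,0,0.5,-2,5,-1],[0,0,0,0,0,0,-1],[0,0,0,0,0,0,-1]]'
python3 - <<'E'
from station import ctrl
from h import *
o=ctrl.get_obs(); goto(o,.4485,-.2818,.215,107.5);print(o["contact_force"])
E
```

```text
t: 5.03
tool_pos: [0.4484, -0.2816, 0.2158]
tool_rot: [0.474, -3.104, -0.003]
contact_force: [0.6, 0.2, 0.4]
opening: 0.0853
pos [ 0.4484 -0.2816  0.2158] yang 107.38 tilt [-0.0022  0.0016] shift [-0.  -0.2  0.8] t 5.03 q [-0.7   0.03  1.98 -0.    1.14 -2.58]
turn [ 0.0021 -0.0016 -0.0021]
[0.64731271 0.18319353 0.36170815]
```

```bash
python3 -m crank '[[0,0,0,0,0,0,1],[0,0,0,0,0,0,1],[0,0,0,0,0,0,1],[0,0,0,0,0,0,1],[0,0,0,0,0,0,1],[0,0,0,0,0,0,1],[0,0,0,0,0,0,1],[0,0,0,0,0,0,1]]' 60
python3 - <<'E'
from station import ctrl
from h import *
o=ctrl.get_obs(); goto(o,.4485,-.2818,.215,107.5);print(o["contact_force"],o["opening"])
E
```

```text
t: 5.7
tool_pos: [0.4488, -0.2817, 0.217]
tool_rot: [0.475, -3.104, -0.002]
contact_force: [0.7, -1.2, -0.5]
opening: 0.0131
pos [ 0.4488 -0.2817  0.217 ] yang 107.39 tilt [-0.0019  0.0011] shift [0.3 0.  2. ] t 5.7 q [-0.7   0.02  1.98 -0.    1.14 -2.58]
turn [ 0.0016 -0.0015 -0.002 ]
[ 0.70803172 -1.1840031  -0.4880133 ] 0.013122877304947496
```

Gripped, with an opening of 13 mm on the 14 mm bar. Lifting.

```bash
python3 -m crank '[[0,0,0,0,0,-15,1],[0,0,0,0,0,-30,1],[0,0,0,0,0,-32,1],[0,0,0,0,0,-32,1],[0,0,0,0,0,-32,1],[0,0,0,0,0,-32,1],[0,0,0,0,0,-32,1],[0,0,0,0,0,-32,1]]' 60
python3 -m crank '[[0,0,0,0,0,-15,1],[0,0,0,0,0,0,1]]'
python3 - <<'E'
from station import ctrl,eyes
from h import *
o=ctrl.get_obs(); goto(o,.554,.2135,.46,99);print(o["contact_force"],o["opening"])
p=eyes.get_image("wrist");cv2.imwrite("pics/w3.png",p["image"][:,:,::-1])
E
```

```text
t: 6.37
tool_pos: [0.447, -0.2802, 0.4463]
tool_rot: [0.471, -3.082, -0.042]
contact_force: [0.0, 0.2, -0.8]
opening: 0.0129
t: 6.53
tool_pos: [0.4477, -0.2808, 0.4702]
tool_rot: [0.472, -3.09, -0.027]
contact_force: [-0.0, -0.6, -2.1]
opening: 0.013
pos [ 0.4477 -0.2808  0.4702] yang 107.37 tilt [-0.0179  0.0149] shift [-249.2  439.7   15.6] t 6.53 q [-0.7  -0.2   1.75 -0.    1.62 -2.58]
turn [ 0.0186 -0.0141  0.1463]
[-0.01279192 -0.55532057 -2.07980283] 0.013016481692785423
```

View pics/w3.png

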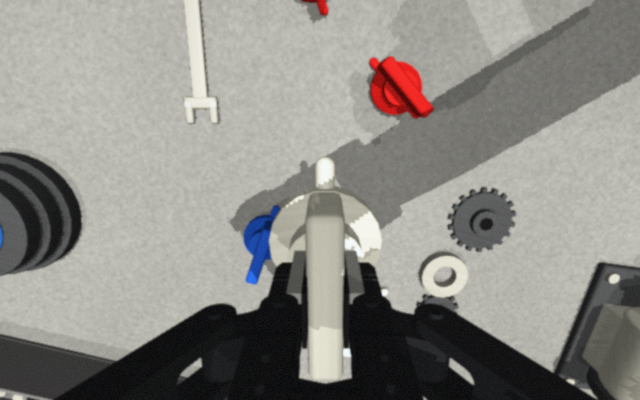

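The cap is in hand, bar at (325,280), upright. I'll move to a place beside the port where the wrist camera can see it past the cap.

```bash
python3 - <<'E'
from station import ctrl
from h import *
o=ctrl.get_obs(); goto(o,.65,.235,.46,99)
E
python3 -m crank '[[0.018,-0.014,0.02,-16,20,0,1],[0,0,0.02,-20,32,0,1],[0,0,0.02,-22,32,0,1],[0,0,0.02,-22,32,0,1],[0,0,0.02,-22,32,0,1],[0,0,0.02,-22,32,0,1],[0,0,0.02,-22,32,0,1],[0,0,0,-22,32,0,1]]'
python3 - <<'E'
from station import ctrl
from h import *
o=ctrl.get_obs(); goto(o,.65,.235,.46,99)
E
```

```text
pos [ 0.4477 -0.2807  0.4688] yang 107.37 tilt [-0.019   0.0158] shift [-347.3  431.5   13.1] t 6.58 q [-0.7  -0.2   1.75 -0.    1.62 -2.58]
turn [ 0.0197 -0.0149  0.1462]
t: 7.25
tool_pos: [0.557, -0.0004, 0.4471]
tool_rot: [0.219, -3.108, -0.016]
contact_force: [1.9, -0.5, -1.7]
opening: 0.0133
pos [ 5.570e-01 -4.000e-04  4.471e-01] yang 98.04 tilt [-0.0266  0.0087] shift [-124.8  220.2  -13.3] t 7.25 q [-0.14 -0.12  1.72  0.01  1.58 -1.85]
turn [ 0.0126 -0.025  -0.0166]
```

```bash
python3 -m crank '[[0.012,-0.025,0,-17,30,-4,1],[0,0,0,-17,30,-4,1],[0,0,0,-17,30,-4,1],[0,0,0,-17,30,-4,1],[0,0,0,-17,30,-2,1],[0,0,0,-17,26,-2,1],[0,0,0,0,0,0,1],[0,0,0,0,0,0,1]]'
python3 - <<'E'
from station import ctrl,eyes,spotter
from h import *
o=ctrl.get_obs(); goto(o,.554,.2135,.46,99)
p=eyes.get_image("wrist"); p["obs"]=o
print(spotter.mark_of("port",p)[:2], spotter.mark_of("cap_bar",p)[:2])
cv2.imwrite("pics/w4.png",p["image"][:,:,::-1]); cv2.imwrite("pics/w4z.png",zplane(p,(.554,.2135),.191,.08,560))
E
```

```text
t: 7.92
tool_pos: [0.6335, 0.2065, 0.4362]
tool_rot: [0.233, -3.094, -0.002]
contact_force: [-0.2, 0.2, -2.4]
opening: 0.013
pos [0.6335 0.2065 0.4362] yang 98.63 tilt [-0.0388 -0.0019] shift [ 78.4  19.  -20.7] t 7.92 q [ 0.2   0.14  1.47  0.01  1.57 -1.52]
turn [ 0.0041 -0.0386 -0.0064]
[{'centre': [0.5567, 0.2075, 0.1846], 'confidence': 0.79}] [{'centre': [0.6241, 0.2037, 0.2801], 'confidence': 0.56}]
```

View pics/w4.png

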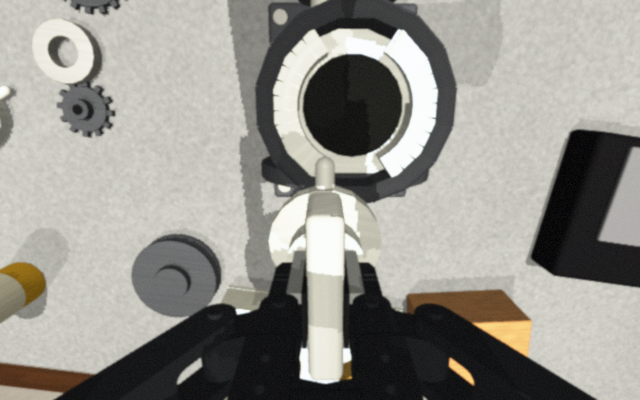

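View pics/w4z.png

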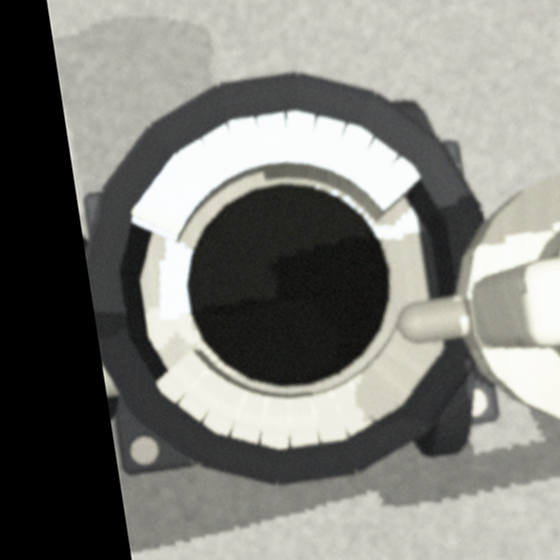

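The rim circle fit gives a centre of about (0.555,0.2135) with the port's x at about +8.5°, and the rim's outer diameter comes out at 115 mm against the given 114. The cap's pin shows at (325,170). Moving over the port and levelling.

```bash
python3 -m crank '[[0.004,-0.038,-0.005,0,0,-10,1],[0,0,0,25,6,-4,1],[0,0,0,25,6,0,1],[0,0,0,22,6,0,1],[0,0,0,0,0,0,1],[0,0,0,0,0,0,1]]'
python3 - <<'E'
from station import ctrl,eyes,spotter
from h import *
o=ctrl.get_obs(); goto(o,.555,.2135,.45,98.5)
E
```

```text
t: 8.57
tool_pos: [0.5568, 0.2045, 0.4545]
tool_rot: [-0.225, 3.119, -0.001]
contact_force: [0.7, 0.3, -2.5]
opening: 0.0131
pos [0.5568 0.2045 0.4545] yang 98.25 tilt [0.0142 0.0002] shift [0.5 9.2 4.5] t 8.57 q [ 0.23 -0.05  1.63 -0.    1.54 -1.49]
turn [-0.0019  0.0141 -0.0044]
```

```bash
python3 -m crank '[[-0.002,0.014,-0.004,0.5,9,10,1],[0,0,0,0,0,0,1],[0,0,0,0,0,0,1]]'
python3 - <<'E'
from station import ctrl,eyes,spotter
from h import *
o=ctrl.get_obs(); goto(o,.555,.2135,.45,98.5)
v=[]
for n in("top","scene"):
    p=eyes.get_image(n); a=p["image"][:,:,::-1]
    u=proj(p,[.555,.2135,.21])[0].astype(int); v.append(cv2.resize(a[max(0,u[1]-60):u[1]+60,u[0]-60:u[0]+60],(390,390),interpolation=2))
    d=.072-.2165+o["tool_pos"][2]
    print(n,[ (q,r["centre"],r["confidence"]) for q in("port","cap_bar") for r in spotter.mark_of(q,p)])
p=eyes.get_image("wrist");cv2.imwrite("pics/w5.png",p["image"][:,:,::-1])
cv2.imwrite("pics/o5.png",np.hstack(v))
E
```

```text
t: 8.82
tool_pos: [0.5558, 0.2122, 0.4462]
tool_rot: [-0.228, 3.128, 0.001]
contact_force: [0.1, 0.9, -2.3]
opening: 0.0129
pos [0.5558 0.2122 0.4462] yang 98.33 tilt [0.0053 0.0012] shift [ 0.6  1.4 -3.8] t 8.82 q [ 0.24 -0.04  1.64 -0.    1.54 -1.48]
turn [ 0.0004  0.0054 -0.003 ]
top [('port', [0.5535, 0.2132, 0.1937], 0.7), ('cap_bar', [0.5593, -0.3123, 0.0563], 0.81), ('cap_bar', [0.2588, -0.3455, 0.0585], 0.76), ('cap_bar', [0.34, -0.2199, 0.0563], 0.61), ('cap_bar', [0.559, 0.2105, 0.2821], 0.4)]
scene [('port', [0.5549, 0.2142, 0.1922], 0.97), ('cap_bar', [0.3437, -0.2217, 0.0549], 0.89), ('cap_bar', [0.5553, 0.2126, 0.2843], 0.84), ('cap_bar', [0.2539, -0.3464, 0.0506], 0.69), ('cap_bar', [0.5592, -0.3146, 0.0579], 0.57)]
```

View pics/o5.png

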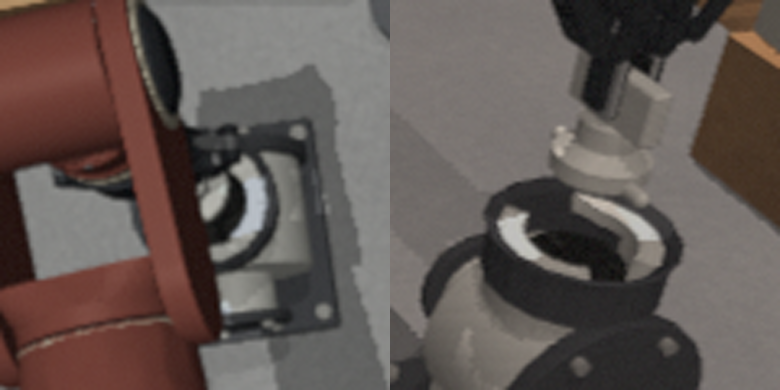

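View pics/w5.png

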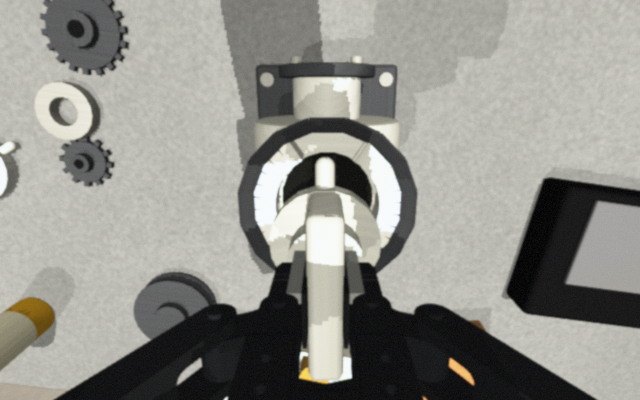

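The scene crop shows the cap poised over the port, and in the wrist view the rim is centred at column 328 and the pin at column 325, over the gap. Lowering in small steps; the plate should be met at TCP z of about 0.381.

```bash
python3 -m crank '[[0,0.005,-0.003,0.5,1.4,6,1],[0,0,0,0,0,8,1],[0,0,0,0,0,8,1],[0,0,0,0,0,8,1],[0,0,0,0,0,0,1]]'
python3 - <<'E'
from station import ctrl,eyes,spotter
from h import *
o=ctrl.get_obs(); goto(o,.555,.2135,.3815,98.5);print(o["contact_force"],o["wrist_torque"])
E
```

```text
t: 9.58
tool_pos: [0.5549, 0.2137, 0.4127]
tool_rot: [0.233, -3.132, -0.001]
contact_force: [0.5, -0.5, -2.9]
opening: 0.0128
pos [0.5549 0.2137 0.4127] yang 98.53 tilt [-0.0012  0.0003] shift [-0.1 -0.3 31.2] t 9.58 q [ 0.24 -0.02  1.68  0.    1.49 -1.48]
turn [ 0.0005 -0.0011  0.0005]
[ 0.46904889 -0.48630229 -2.93782383] [0.03887299 0.05383968 0.01551777]
```

```bash
python3 -m crank '[[0,0,0,0,0,7,1],[0,0,0,0,0,7,1],[0,0,0,0,0,7,1],[0,0,0,0,0,0,1]]'
python3 - <<'E'
from station import ctrl,eyes,spotter
from h import *
o=ctrl.get_obs(); goto(o,.555,.2135,.3815,98.5);print(o["contact_force"],o["wrist_torque"])
E
python3 -m crank '[[0,0,0,0,0,4,1],[0,0,0,0,0,3,1],[0,0,0,0,0,0,1]]'
python3 - <<'E'
from station import ctrl,eyes,spotter
from h import *
o=ctrl.get_obs(); goto(o,.555,.2135,.3815,98.5);print(o["contact_force"],o["wrist_torque"])
E
```

```text
t: 9.92
tool_pos: [0.5545, 0.2136, 0.388]
tool_rot: [0.233, -3.129, 0.0]
contact_force: [0.4, -0.2, -2.8]
opening: 0.013
pos [0.5545 0.2136 0.388 ] yang 98.53 tilt [-0.0035 -0.0003] shift [-0.4 -0.2  6.5] t 9.92 q [ 0.24 -0.01  1.7   0.    1.45 -1.48]
turn [ 0.0002 -0.0035  0.0005]
[ 0.38641418 -0.18407254 -2.80792939] [ 0.01524245  0.01125042 -0.02406833]
t: 10.17
tool_pos: [0.5546, 0.2137, 0.3808]
tool_rot: [0.233, -3.13, -0.0]
contact_force: [-1.2, 0.3, 1.1]
opening: 0.0131
pos [0.5546 0.2137 0.3808] yang 98.53 tilt [-0.0033 -0.0002] shift [-0.4 -0.2 -0.7] t 10.17 q [ 0.24 -0.    1.71  0.    1.44 -1.48]
turn [ 0.0003 -0.0033  0.0005]
[-1.24284106  0.3306145   1.07922215] [-0.06743289  0.25816758  0.03508623]
```

The plate was met at z=0.381, exactly as expected, with the force up 4 N. Turning clockwise (+tool z).

```bash
python3 -m crank '[[0,-0.003,0.1,0,0,0.5,1],[0,0,0.1,0,0,0,1],[0,0,0.1,0,0,0,1],[0,0,0.1,0,0,0,1],[0,0,0.1,0,0,0,1],[0,0,0,0,0,0,1]]' 80
python3 - <<'E'
from station import ctrl,eyes,spotter
from h import *
o=ctrl.get_obs(); goto(o,.555,.2135,.3815,28.5);print(o["contact_force"],o["wrist_torque"])
E
```

```text
t: 10.67
tool_pos: [0.5553, 0.2139, 0.3838]
tool_rot: [0.584, 3.082, 0.004]
contact_force: [-1.7, 0.1, -2.2]
opening: 0.0126
pos [0.5553 0.2139 0.3838] yang 68.53 tilt [0.0052 0.0015] shift [ 0.2 -0.5  2.3] t 10.67 q [ 0.24 -0.01  1.71  0.    1.43 -0.95]
turn [0.0046 0.003  0.6987]
[-1.72591879  0.05608068 -2.1515394 ] [ 0.00960883  0.08763102 -0.01470406]
```

```bash
python3 -m crank '[[0.004,0.003,0,0,0,3,1],[0,0,0,0,0,0,1],[0,0,0,0,0,0,1]]' 80
python3 - <<'E'
from station import ctrl,eyes,spotter
from h import *
o=ctrl.get_obs(); goto(o,.555,.2135,.3795,28.5);print(o["contact_force"],o["wrist_torque"])
E
```

```text
t: 10.92
tool_pos: [0.5557, 0.214, 0.3822]
tool_rot: [0.575, 3.085, 0.0]
contact_force: [-0.5, -0.7, -1.6]
opening: 0.0127
pos [0.5557 0.214  0.3822] yang 68.88 tilt [ 0.0035 -0.0006] shift [ 0.5 -0.7  2.7] t 10.92 q [ 0.24 -0.    1.71 -0.    1.43 -0.96]
turn [0.0019 0.0031 0.7048]
[-0.48991237 -0.67609107 -1.61723191] [-0.00130279 -0.02345406  0.12661723]
```

```bash
python3 -m crank '[[0.002,0.003,0,0.4,-0.6,3,1],[0,0,0,0,0,0,1],[0,0,0,0,0,1,1],[0,0,0,0,0,0,1]]' 80
python3 - <<'E'
from station import ctrl,eyes,spotter
from h import *
o=ctrl.get_obs(); goto(o,.555,.2135,.3795,28.5);print(o["contact_force"],o["wrist_torque"])
E
```

```text
t: 11.25
tool_pos: [0.5556, 0.2137, 0.3805]
tool_rot: [0.571, 3.086, 0.0]
contact_force: [-0.7, -0.2, 0.4]
opening: 0.0128
pos [0.5556 0.2137 0.3805] yang 69.04 tilt [ 0.0029 -0.0005] shift [ 0.5 -0.4  1. ] t 11.25 q [ 0.24 -0.    1.71 -0.    1.43 -0.96]
turn [0.0016 0.0025 0.7076]
[-0.69667186 -0.2456445   0.43004062] [-0.04290297  0.16486848  0.01406059]
```

```bash
python3 -m crank '[[0,0.002,0.1,0.2,-0.2,1.5,1],[0,0,0.1,0,0,1.5,1],[0,0,0.1,0,0,1.5,1],[0,0,0,0,0,0.5,1]]' 80
python3 - <<'E'
from station import ctrl,eyes,spotter
from h import *
o=ctrl.get_obs(); goto(o,.555,.2135,.378,28.5);print(o["contact_force"],o["wrist_torque"])
E
```

```text
t: 11.58
tool_pos: [0.5557, 0.2134, 0.3781]
tool_rot: [1.043, 2.96, 0.002]
contact_force: [-1.6, -0.7, 4.0]
opening: 0.0125
pos [0.5557 0.2134 0.3781] yang 51.16 tilt [ 0.0037 -0.    ] shift [ 0.6 -0.4  0.1] t 11.58 q [ 0.24 -0.    1.71 -0.    1.43 -0.65]
turn [0.0028 0.0024 0.3955]
[-1.57658389 -0.69935467  4.04044305] [-0.00428389  0.39211396 -0.02492617]
```

```bash
python3 -m crank '[[0.002,0.002,0.1,0.3,-0.3,0.6,1],[0,0,0.1,0,0,0.5,1],[0,0,0.1,0,0,0.5,1],[0,0,0.08,0,0,0.5,1],[0,0,0,0,0,0,1]]' 80
python3 - <<'E'
from station import ctrl,eyes,spotter
from h import *
o=ctrl.get_obs(); goto(o,.555,.2135,.378,28.5);print(o["contact_force"],o["wrist_torque"])
p=eyes.get_image("scene"); u=proj(p,[.555,.2135,.2])[0].astype(int)
cv2.imwrite("pics/s6.png",cv2.resize(p["image"][u[1]-60:u[1]+60,u[0]-60:u[0]+60,::-1],(560,560),interpolation=2))
E
```

```text
t: 12.0
tool_pos: [0.5557, 0.2132, 0.3792]
tool_rot: [1.588, 2.706, 0.003]
contact_force: [1.2, -0.7, -0.5]
opening: 0.0124
pos [0.5557 0.2132 0.3792] yang 29.19 tilt [ 0.0044 -0.0005] shift [ 0.6 -0.5  1.2] t 12.0 q [ 0.24 -0.    1.71 -0.    1.43 -0.27]
turn [0.0036 0.0025 0.0121]
[ 1.24164639 -0.74994052 -0.53517378] [ 0.00955273  0.18624207 -0.13486449]
```

View pics/s6.png

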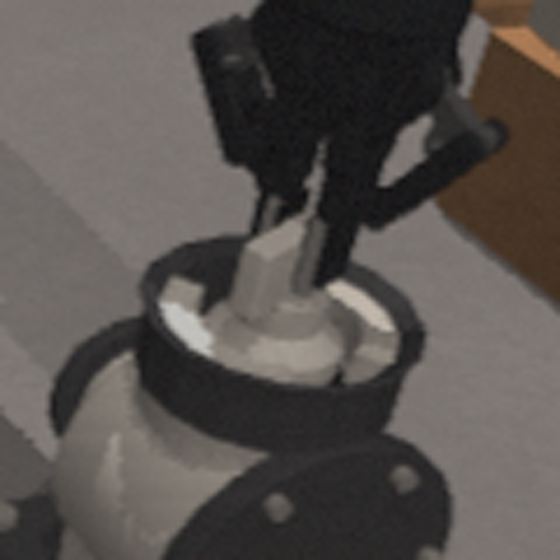

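Turned 69°, with the bar now swung across the lugs. The force on the hand dropped, so the lugs are holding the plate. I'll nudge a few degrees more to be safely on the level part, watching the torque.

```bash
python3 -m crank '[[0.003,0.002,0.05,0,0,0.5,1],[0,0,0.04,0,0,0.5,1],[0,0,0,0,0,0,1]]' 80
python3 - <<'E'
from station import ctrl,eyes,spotter
from h import *
o=ctrl.get_obs(); goto(o,.555,.2135,.378,25.5);print(o["contact_force"],o["wrist_torque"])
p=eyes.get_image("scene"); print([(r["centre"],r["confidence"]) for r in spotter.mark_of("cap_bar",p)])
E
```

```text
t: 12.3
tool_pos: [0.556, 0.2133, 0.3791]
tool_rot: [1.696, 2.642, 0.002]
contact_force: [0.4, 0.1, 2.9]
opening: 0.0127
pos [0.556  0.2133 0.3791] yang 24.62 tilt [0.0026 0.0002] shift [ 0.6 -0.8  1.1] t 12.3 q [ 0.24 -0.    1.71 -0.    1.43 -0.19]
turn [ 0.0024  0.0009 -0.0154]
[0.40788141 0.13693591 2.88146041] [-0.03220907  0.24048277 -0.05386824]
[([0.3397, -0.2183, 0.0554], 0.91), ([0.5537, 0.2127, 0.2223], 0.84), ([0.2544, -0.3489, 0.0485], 0.84), ([0.5602, -0.3147, 0.0571], 0.59)]
```

```bash
python3 -m crank '[[0,0,0,0,0,-2,1],[0,0,0,0,0,0,1]]' 80
python3 - <<'E'
from station import ctrl
from h import *
o=ctrl.get_obs(); goto(o,.555,.2135,.378,25.5);print(o["contact_force"],o["wrist_torque"])
E
```

```text
t: 12.57
tool_pos: [0.5559, 0.2132, 0.379]
tool_rot: [1.691, 2.646, 0.002]
contact_force: [0.4, -0.4, 2.7]
opening: 0.0129
pos [0.5559 0.2132 0.379 ] yang 24.83 tilt [0.0023 0.0003] shift [ 0.7 -0.7  1. ] t 12.57 q [ 0.24 -0.    1.71 -0.    1.43 -0.19]
turn [ 0.0022  0.0007 -0.0118]
[ 0.40682607 -0.37424488  2.73182923] [ 0.05369497  0.00395148 -0.05326777]
```

```bash
python3 -m crank '[[0,0,0,0,0,0,0.4],[0,0,0,0,0,0,0.4],[0,0,0,0,0,0,0],[0,0,0,0,0,0,0],[0,0,0,0,0,0,-0.5],[0,0,0,0,0,0,-0.5]]'
python3 -m crank '[[0,0,0,0,0,-10,-0.5],[0,0,0,0,0,-25,-0.5],[0,0,0,0,0,-30,-0.5],[0,0,0,0,0,-30,-0.5],[0,0,0,-15,0,-25,-0.5],[0,0,0,-30,0,0,-0.5],[0,0,0,-30,0,0,-0.5],[0,0,0,0,0,0,-0.5]]'
python3 - <<'E'
from station import ctrl,eyes,spotter
from h import *
o=ctrl.get_obs(); goto(o,.555,.2135,.378,25.5);print(o["contact_force"],o["wrist_torque"],o["opening"])
p=eyes.get_image("scene"); u=proj(p,[.555,.2135,.2])[0].astype(int)
print([(r["centre"],r["confidence"]) for r in spotter.mark_of("cap_bar",p)])
a=cv2.resize(p["image"][u[1]-60:u[1]+60,u[0]-60:u[0]+60,::-1],(390,390),interpolation=2)
p=eyes.get_image("wrist"); p["obs"]=o; 
print([(r["centre"],r["confidence"]) for r in spotter.mark_of("cap_bar",p)], [(r["centre"],r["confidence"]) for r in spotter.mark_of("seat",p)])
cv2.imwrite("pics/f1.png",np.hstack([a,zplane(p,(.555,.2135),.234,.06,390)])); cv2.imwrite("pics/f1w.png",p["image"][:,:,::-1])
E
```

```text
t: 13.07
tool_pos: [0.5558, 0.2132, 0.3785]
tool_rot: [1.687, 2.649, 0.0]
contact_force: [-0.1, 0.4, -0.1]
opening: 0.0635
t: 13.73
tool_pos: [0.587, 0.1446, 0.5098]
tool_rot: [1.678, 2.651, 0.001]
contact_force: [-0.2, 0.7, -1.2]
opening: 0.0641
pos [0.587  0.1446 0.5098] yang 25.34 tilt [ 0.0036 -0.0014] shift [ 76.3   0.2 131.6] t 13.73 q [ 0.12 -0.04  1.53 -0.    1.64 -0.32]
turn [ 0.0026  0.0028 -0.0029]
[-0.20166999  0.66511431 -1.2148609 ] [-0.01214854 -0.01255761 -0.02674418] 0.06411050231919367
[([0.3431, -0.2214, 0.0542], 0.89), ([0.2548, -0.3495, 0.0498], 0.85), ([0.5588, -0.3165, 0.0568], 0.67), ([0.5531, 0.213, 0.22], 0.66)]Traceback (most recent call last):
  File "<stdin>", line 8, in <module>
ValueError: it knows: big_cap_bar, cap_bar, port
```

Run:
```python
from station import ctrl,eyes,spotter
from h import *
o=ctrl.get_obs()
p=eyes.get_image("scene"); u=proj(p,[.555,.2135,.2])[0].astype(int)
a=cv2.resize(p["image"][u[1]-60:u[1]+60,u[0]-60:u[0]+60,::-1],(390,390),interpolation=2)
b=zplane(p,(.555,.2135),.234,.06,390)
p=eyes.get_image("wrist"); p["obs"]=o; 
print([(r["centre"],r["confidence"]) for r in spotter.mark_of("cap_bar",p)])
cv2.imwrite("pics/f1.png",np.hstack([a,zplane(p,(.555,.2135),.234,.06,390)])); cv2.imwrite("pics/f1w.png",p["image"][:,:,::-1])
```

```text
[([0.3363, -0.2219, 0.0548], 0.9), ([0.5575, 0.2124, 0.2183], 0.7)]
```

View pics/f1.png

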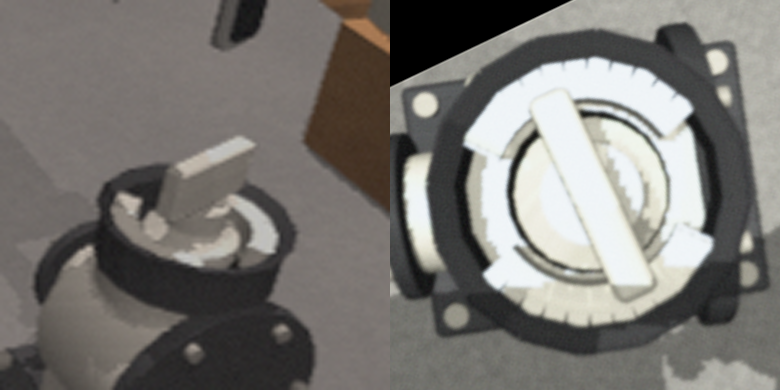

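View pics/f1w.png

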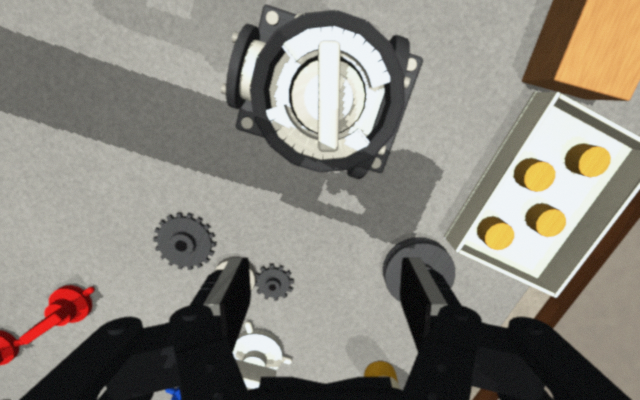

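The crops show the cap seated inside the collar with its pins hidden under the lugs. The bar is at −67° against the port's x at +8.5°, so it has turned about 75°, past the 65° cam end and short of the 80° stop. The gripper is well clear. Handing in.

Run:
```python
from station import ctrl,eyes,spotter
p=eyes.get_image("top")
print([(r["centre"],r["confidence"]) for q in("big_cap_bar",) for r in spotter.mark_of(q,p)])
print(ctrl.finish_job())
```

```text
[([0.6242, -0.1819, 0.0531], 0.8)]
the job is handed in; nothing more can be done
None
```

I picked up the small two-pin aluminium cap and lowered it into the port with its pins in the gaps. It met the plate at the expected height, and I twisted it clockwise about 75° before letting go, then handed in the job at about 14 s of the 42 s allowed.

**Lock:** After release the bar lies about 75° from the gap line, past the 65° cam end and short of the 80° stop. The pins are out of sight under the lugs.

**Height:** The networks put the bar middle 27–29 mm above the rim, where 26 mm means locked. That is within their error of about 4 mm, so it does not confirm the 3 mm cam-down by itself. The arm's final grip height agrees better with locked: 0.379 m, against 0.381 m when the cap first stood on the plate.

**Weaker check:** A small upward tug before release moved nothing and showed no pull, so it told me nothing about the lock.

**Rest of the scene:** The three-pinned cap stayed where it was, within about 1 mm, and the gripper ended well clear of everything.

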